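# Third hand: hold a rack bracket against the rail

## Robot

A 6-joint arm with a two-finger parallel gripper is mounted at the origin on the work surface. World frame = base frame: x ahead of the robot, y to its left, z up, the work surface at z = 0. Lengths are in m, angles in rad, forces in N, time in s.
With the tool pointing down it reaches from about 0.35 to 0.975 m from the base axis. Payload 4.9 kg.
Tool frame: the origin (TCP) lies midway between the tips of the shut fingers; the grasp point (between the pads) lies 19 mm behind it; z points along the fingers, y is the line along which they close (so a half turn about z gives the same grasp; the last joint's range is limited). The gripper opens to 85 mm and grips with 20 to 120 N. Pads are 22 mm wide; open, the fingers measure 114 mm over their backs; the gripper's body (76 mm by 85 mm) begins 54 mm behind the grasp point. The pads swing forward as they close: fully open they stand 13 mm farther back than shut.
Start: joints at [1.035, 0.053, 1.613, -0, 1.476, -0.119], TCP at [0.253, 0.571, 0.231] pointing down, gripper open.
Joint ranges: [-3.01, 3.01], [-1.01, 2.22], [0.06, 2.58], [-1.02, 4.17], [0.09, 2.62], [-3.14, 3.14]. Speed limits (rad/s): [2.57, 2.57, 3.14, 3.14, 3.14, 3.14].

## Interface

Orientations are given as a rotation vector (axis times angle).
In Python, from station import ctrl gives the robot as it stands.
- The arm moves only by the tool step_arm, never from a script. Its argument "targets" is a list of rows, each an object with "travel": the shift along the world's x, y, z as a fraction of full scale, a list of three; "angular": the turn, a rotation vector about the world's x, y, z as a fraction of full scale, a list of three; "gripper": the opening, from 0 (shut) to 1 (fully open). In form: [{"travel": [x, y, z], "angular": [rx, ry, rz], "gripper": gripper}, ...]. A call has 1 to 10 rows; each row is the pose to reach, as a shift and turn from the pose commanded when the call began; what a row does not reach only later rows make up. Full scale, the value 1, is 0.6 m for a shift and pi/4 rad for a turn. A row lasts 1/10 s, in which the tool goes at most 50 mm and 8.59 degrees, less where a joint would pass 70% of its speed; a pose out of reach is approached as far as the arm can. A call with a number of a shift or a turn outside -1 to 1 is refused whole. A call with a gripper value outside its range is refused whole. The fingers move at their own pace and stop on an object; "squeeze" is the grip in N (left out, the last holds). Time passes only in rows, so rows that repeat a pose let the fingers close. It gives the time, the measured TCP pose, the force, the opening and the grip force at its end, in the units of the state.
- ctrl.get_obs(): the state, without advancing time (a new reading comes with each control period).
- ctrl.get_image(name): name is "side" or "top"; returns a dict with "img" (480x640x3 uint8, red, green, blue), "fx", "fy", "cx", "cy" (pixels), "D" ([k1, k2, p1, p2, k3] as OpenCV has them; the pictures are not rectified), "rvec" (rotation vector, rad) and "tvec" (3), from world to camera coordinates, as OpenCV has them. Camera axes: x right, y down, z forward; pixel columns grow to the right and rows downward; lengths in m; the calibration is good to about 2 mm. A picture is of the moment at which its call begins. There is no depth.
- ctrl.finish_job(): hands the job in; it is judged then, once.
The state is a dict: "t": time; "q": joint angles; "dq": joint speeds; "effort": joint torques, N m; "tool_pos": TCP position; "tool_rot": TCP orientation; "contact_force": force on the tool from outside, world axes, zero at the start; "wrist_torque": the same for the moment, N m; "opening": finger opening in m; "grip_force": force on a finger pad.
Only numpy, scipy, OpenCV 4.12 (cv2) and the standard library are available. Lean on these libraries where they do the work, as an engineer would, in place of code of your own. Each camera call takes 0.05 s, during which the arm holds its last target. There are 200 camera calls.

## Task

Take the T-shaped aluminium bracket out of the parts tray and hold it as a third hand against the plywood rail of the sprung assembly jig: foot plate flat on the rail's face, upright, between the two wooden guide strips, with its top edge level with the rail's top edge. Push it against the rail with a steady 10 N or so (between 6 and 14 N, and at no time more than 25 N) for at least two seconds, and finish while still gripping and pushing it so, because a colleague will then screw it on from behind. Leave the other parts and the things on the table where they are.

Things in the scene. Friction and masses are not known exactly. Their poses are not given: they have to be found in the camera images.
- bracket: T-shaped aluminium bracket, 130-270 g, 40 high, upright in one of the tray's three compartments (varies). From above: foot plate 8 thick (x) by 56 wide (y), behind it a stem 26 wide (y), 48 long (x). Origin: underside of the stem, z up, x along the stem to the foot plate; stem end at x = -32, plate from x = 16 to 24. Grip from above across the stem (26) at x about 0.
- bracket_face (a point): Middle of the outer flat face of the bracket's foot plate (the face to press on the rail), at x = 24, z = 20 mm of the bracket; axes as the bracket's. The bracket starts turned up to 0.7 rad from the tray's x axis.
- tray: Fixed low grey plastic tray, 124 (x) by 324 (y) by 26 high, walls and floor 4 thick, two dividers making three compartments about 103 (y) by 116 (x), centres at y = -106, 0, 106. They hold bracket, bar and round foot. Origin: centre of underside, z up. Stands left or right of the robot's centre line, the jig on the other side.
- jig: Fixed assembly jig: dark steel base plate 170 (x) by 200 (y) by 12 high, an aluminium block at its +x end. Origin: on the table under the rail's front face at rest, 60 from the plate's -x edge; x is the direction to push, z up. The rail slides on it along x against springs: 2 mm per newton (500 N/m, so 10 N moves it 20 mm), hard stop at 40 mm; returns when let go.
- rail: Upright plywood rail on the jig, 12 thick (x), 180 wide (y), 80 high, lower edge 17 above the table. Origin: on its front face (robot side), middle of the lower edge; x away from the robot (push direction), z up. Wooden guide strips, 12 wide, 6 proud, full height, at y = 42 and -42 leave a 72 gap. At rest its origin is at x = 0 of the jig.
- seat (a point): On the rail's front face, midway between the strips, 20 mm below its top edge (z = 60 of the rail); axes as the rail's. bracket_face belongs on this point, x axes parallel.
- bar: Plain aluminium bar 60 x 26 x 40 high, lying in another compartment; origin centre of underside. Leave it alone.
- foot: Round aluminium foot, diameter 42, 38 high, in another compartment; origin centre of underside. Leave it alone.
- sanitizer: Clear sanitizer bottle, diameter 60, 150 high, on the robot's right, beside or beyond the tray or jig; origin centre of underside. Leave it alone.
- driver: Screwdriver lying on the table in the middle, beyond the tray and jig; about 200 long; z up from the table, origin on its underside. Leave it alone.
- jar: Small steel jar, diameter 52, 70 high, on the robot's left, beside or beyond the tray or jig; origin centre of underside. Leave it alone.
- mug: White ceramic mug, diameter 76, 90 high, far right; origin centre of underside. Leave it alone.
- gloves: White carton of gloves 220 x 120 x 65 high, far left; origin centre of underside. Leave it alone.
Mind the look-alikes: they are no part of the job. What is shaped like the bracket but blue is not meant.

How it is judged:
By the outcome, as a careful person would: the job done as asked, in the order asked, and still so for the second after the job is handed in, while the arm keeps its last pose, push and grip.
It also fails if it takes over 48 s, if anything falls off the work surface, if the arm or the gripper's body presses on something with over 40 N, if the wrist force passes 120 N, or if a joint passes its speed limit or range.

## Working session

There is one attempt and no reset: what is moved stays moved. The work goes in short steps, Python scripts to look and compute and a tool call to move; the robot and the scene stay as the last step left them, time stands still between calls to the robot, and variables do not carry over. Pictures are saved under pics/ and viewed, at most 10 in all, crops included, and the job is handed in when it is done.

Besides the shell and the picture viewer there is one more tool, called after "Emit:" as name(argument=value, ...) on one line, values as JSON. step_arm: Moves the arm, as the interface text tells. Its arguments: {"type":"object","properties":{"targets":{"type":"array"},"squeeze":{"type":"number"}},"required":["targets"]}

```bash
mkdir -p pics; cat > h.py <<'E'
import numpy as np, cv2
from station import ctrl
def cam(n):
    d=ctrl.get_image(n); d['K']=np.array([[d['fx'],0,d['cx']],[0,d['fy'],d['cy']],[0,0,1.]]); d['D']=np.array(d['D'],float)
    d['R']=cv2.Rodrigues(np.array(d['rvec'],float))[0]; d['t']=np.array(d['tvec'],float); d['C']=-d['R'].T@d['t']; return d
def rays(d,px):
    u=cv2.undistortPoints(np.array(px,float).reshape(-1,1,2),d['K'],d['D']).reshape(-1,2)
    return np.c_[u,np.ones(len(u))]@d['R']
def plane(d,px,z):
    r=rays(d,px); return d['C']+r*((z-d['C'][2])/r[:,2])[:,None]
def two(d1,p1,d2,p2):
    out=[]
    for a,b in zip(rays(d1,p1),rays(d2,p2)):
        s=np.linalg.lstsq(np.c_[a,-b],d2['C']-d1['C'],rcond=None)[0]
        x,y=d1['C']+a*s[0],d2['C']+b*s[1]; out.append([*((x+y)/2),np.linalg.norm(x-y)])
    return np.array(out)
def proj(d,P): return cv2.projectPoints(np.array(P,float).reshape(-1,1,3),d['R'],d['t'],d['K'],d['D'])[0].reshape(-1,2)
def save(d,n): cv2.imwrite('pics/'+n,d['img'][:,:,::-1])
E
python3 - <<'E'
from h import *
for n in('top','side'):
    d=cam(n); save(d,n+'0.png'); print(n,d['C'].round(3),d['R'].round(2).tolist(),d['fx'])
print(ctrl.get_obs())
E
```

```text
top [0.345 0.008 1.387] [[0.02, -1.0, -0.0], [-0.99, -0.02, -0.15], [0.15, 0.0, -0.99]] 544.2754608634857
side [0.124 0.816 0.955] [[-0.89, -0.46, -0.0], [-0.31, 0.61, -0.73], [0.34, -0.64, -0.69]] 507.93092858229693
{'t': 0.1, 'q': array([ 1.03499897e+00,  5.33038972e-02,  1.61417757e+00,  3.81205000e-05,
        1.47601195e+00, -1.19002400e-01]), 'dq': array([-0.00070402, -0.0001651 , -0.00459498, -0.00155728, -0.00015808,
        0.00040317]), 'effort': array([ 2.04661424e-04, -3.94901741e+01, -3.71364784e+01, -6.33062132e-05,
        3.96066927e-03, -1.92421584e-05]), 'tool_pos': array([0.25271573, 0.57100079, 0.2301654 ]), 'tool_rot': array([-6.49842832e-01, -3.07298469e+00,  2.80736512e-03]), 'contact_force': array([-1.14766499, -0.10558757,  0.21454538]), 'wrist_torque': array([ 0.01932705,  0.01287719, -0.01812513]), 'grip_force': 0.0, 'opening': 0.08504667345050451}
```

```bash
sleep 1; ls pics
```

```text
side0.png
top0.png
```

View pics/top0.png

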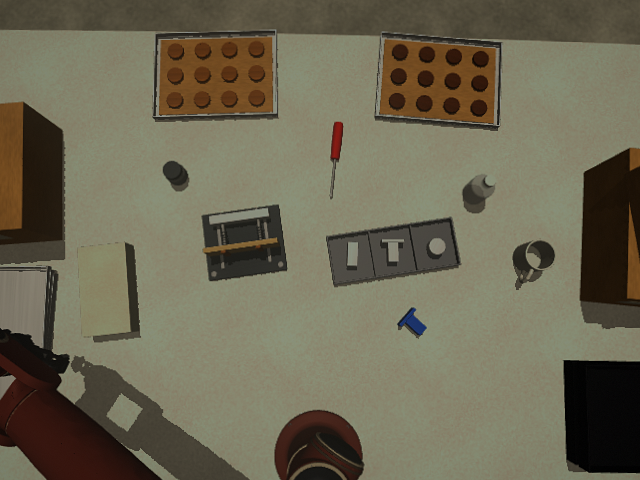

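View pics/side0.png

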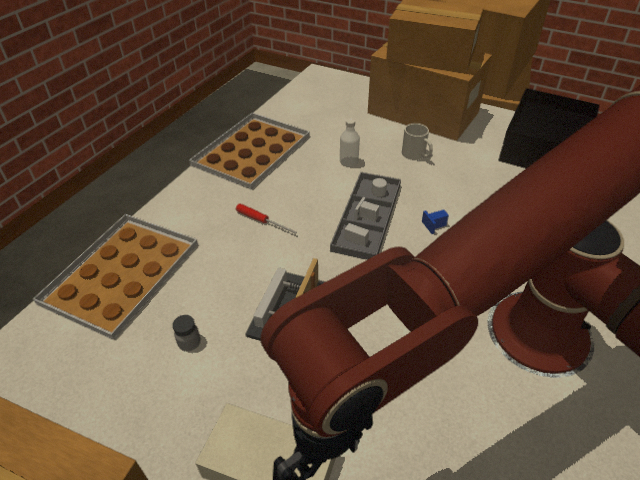

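Seen in the top image: jig at about (245,242) with the rail at (240,245), and the tray at (393,250). What could be taken for the bracket: the grey T in the middle compartment (393,250), the bar (352,255), the round foot (436,246) and a blue T on the table (412,321). The side image shows the same T at (368,209), with the jig half hidden by the arm. I choose the grey T and check it in a close crop.

```bash
python3 - <<'E'
from h import *
a=cv2.imread('pics/top0.png')[205:295,320:470]; b=cv2.imread('pics/side0.png')[165:265,325:425]; c=cv2.imread('pics/top0.png')[195:290,190:300]
f=lambda i,w,h:cv2.resize(i,(w,h),interpolation=cv2.INTER_CUBIC)
o=np.zeros((600,800,3),np.uint8)
o[:300,:500]=f(a,500,300) if 0 else f(a,500,300); o[300:,:300]=f(b,300,300); o[300:585,300:630]=f(c,330,285)
o=np.clip(o*1.6,0,255).astype(np.uint8)
cv2.imwrite('pics/crop1.png',o)
E
```

```text
(no output)
```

View pics/crop1.png

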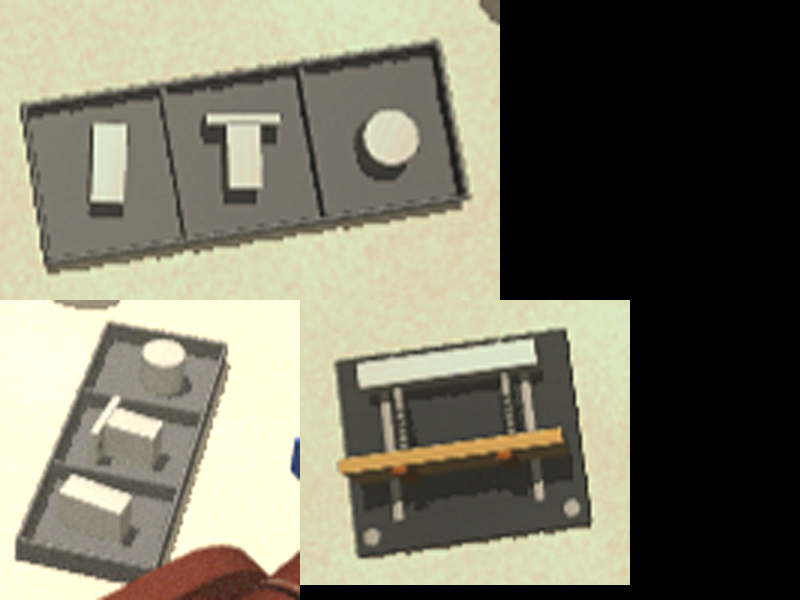

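The crop confirms it: a grey T in the middle compartment, with its plate toward +x (crop (243,120)) and its stem end toward the robot (crop (245,188)). The guide strips show as orange spots at crop (400,470) and (505,455). Measuring the bracket now.

```bash
cat > m.py <<'E'
from h import *
def blob(d,x0,y0,x1,y1,th,k=4):
    g=cv2.cvtColor(d['img'],cv2.COLOR_RGB2GRAY)[y0:y1,x0:x1]
    G=cv2.resize(g,None,fx=k,fy=k,interpolation=cv2.INTER_CUBIC)
    c=max(cv2.findContours((G>th).astype(np.uint8),0,1)[0],key=cv2.contourArea)
    return (c.reshape(-1,2)+.5)/k-.5+[x0,y0]
E
python3 - <<'E'
from m import *
d=cam('top'); s=cam('side')
g=cv2.cvtColor(d['img'],cv2.COLOR_RGB2GRAY); print(g[236:266:2,380:408:2])
c=blob(d,377,234,409,268,125); P=plane(d,c,.044)
m=cv2.moments((P[:,:2]*1e4).astype(np.float32).reshape(-1,1,2)); print('c',m['m10']/m['m00']/1e4,m['m01']/m['m00']/1e4,'area mm2',m['m00']/100)
print('ang',.5*np.arctan2(2*m['mu11'],m['mu20']-m['mu02']))
ap=cv2.approxPolyDP(c.astype(np.float32).reshape(-1,1,2),1.5,True).reshape(-1,2); print(ap, plane(d,ap,.044).round(4))
cs=blob(s,340,190,384,226,125); aps=cv2.approxPolyDP(cs.astype(np.float32).reshape(-1,1,2),1.2,True).reshape(-1,2); print(aps)
print(proj(s,plane(d,ap,.044)).round(1))
E
```

```text
[[ 74  74  74  74  74  74  74  73  73  73  73  73  72  72]
 [ 74  74  71  73  70  71  71  70  71  72  71  71  71  73]
 [ 65 147 142 141 140 141 140 141 140 141 141 141  65  72]
 [ 42  73  66  68 123 118 117 118 118  67  65  68  77  72]
 [ 38  40  39  37 134 136 137 137 136  57  35  34  73  72]
 [ 63  38  38  38 132 135 135 136 134  57  36  34  73  72]
 [ 76  62  63  43 113 136 135 135 134  72  61  60  73  73]
 [ 74  74  75  47 102 136 134 135 133  82  72  73  73  73]
 [ 74  74  74  46  96 136 134 135 133 112  71  72  72  72]
 [ 74  74  74  52  87 137 134 134 133 115  72  73  72  72]
 [ 74  74  74  55  82 135 133 134 132 106  73  73  72  72]
 [ 74  73  74  54  77 136 134 135 132 108  72  72  72  72]
 [ 74  74  73  55  69 141 138 140 136 117  72  72  72  73]
 [ 74  74  73  62  39  37  36  36  33  72  72  73  72  73]
 [ 74  73  73  76  38  38  38  38  35  73  73  73  72  72]]
c 0.5000759740490042 -0.17403532828422602 area mm2 966.8887191960216
ang 0.05315126016098594
[[388.125 242.125]
 [388.875 260.125]
 [397.625 260.125]
 [396.875 242.125]] [[ 0.5224 -0.162   0.044 ]
 [ 0.4775 -0.1641  0.044 ]
 [ 0.478  -0.1858  0.044 ]
 [ 0.5229 -0.1838  0.044 ]]
[[352.625 189.625]
 [339.625 189.625]
 [339.625 219.125]]
[[359.4 205.2]
 [374.8 209.7]
 [377.8 205. ]
 [362.5 200.5]]
```

```bash
python3 - <<'E'
from m import *
d=cam('top'); s=cam('side')
c=blob(d,377,234,409,268,100); P=plane(d,c,.044)
m=cv2.moments((P[:,:2]*1e4).astype(np.float32).reshape(-1,1,2)); print('c',m['m10']/m['m00']/1e4,m['m01']/m['m00']/1e4,'area mm2',m['m00']/100)
print('ang',.5*np.arctan2(2*m['mu11'],m['mu20']-m['mu02']))
ap=cv2.approxPolyDP(c.astype(np.float32).reshape(-1,1,2),1.,True).reshape(-1,2); print(np.c_[ap, plane(d,ap,.044).round(4)]); print(proj(s,plane(d,ap,.044)).round(1))
g=cv2.cvtColor(s['img'],cv2.COLOR_RGB2GRAY); print(g[194:222,352:384])
E
```

```text
c 0.506535738536115 -0.1738407486095293 area mm2 1483.9087412640451
ang 0.06286828488322567
[[ 3.82125e+02  2.38625e+02  5.30800e-01 -1.47000e-01  4.40000e-02]
 [ 3.81875e+02  2.41375e+02  5.23900e-01 -1.46400e-01  4.40000e-02]
 [ 3.87125e+02  2.41125e+02  5.24900e-01 -1.59500e-01  4.40000e-02]
 [ 3.88625e+02  2.60375e+02  4.76900e-01 -1.63500e-01  4.40000e-02]
 [ 3.97625e+02  2.60875e+02  4.76100e-01 -1.85800e-01  4.40000e-02]
 [ 3.97375e+02  2.41625e+02  5.24200e-01 -1.85100e-01  4.40000e-02]
 [ 4.02875e+02  2.41375e+02  5.25200e-01 -1.98800e-01  4.40000e-02]
 [ 4.03375e+02  2.39125e+02  5.30800e-01 -2.00000e-01  4.40000e-02]]
[[354.3 207.5]
 [356.5 208.4]
 [358.2 205.4]
 [374.9 209.9]
 [378.4 205.2]
 [362.2 200.1]
 [364.  197.2]
 [362.3 196.3]]
[[ 65  66  73  69  81  92  93  90  90  92  90  94  90  92  88  92  91  92
   89  91  91  81  91  86  87  88  90  85  90  86  83  83]
 [ 57  65  71  66  88  86  91  91  92  90  91  90  91  92  91  93  88  89
   90  90  90  83  84  90  86  83  86  85  87  85  85  75]
 [ 54  58  60  60  67  70  73  76  75  86  89 101  93  93  93  92  88  90
  
[... 2682 characters left out ...]
5  77  70  68  67  69  90  91  90]
 [ 91  90  87  88  88  76  66  58  62  64  73  80  95  89  86  85  82  86
   87  86  84  84  85  78  76  69  52  56  55  71  92  92]
 [ 96  93  90  87  84  73  57  57  55  55  80  88  82  89  83  92  88  88
   85  88  83  83  84  83  72  53  54  56  56  77  89  90]
 [ 91  89  89  86  82  62  57  53  55  52  90  91  83  90  88  96  88  88
   93  85  86  87  87  81  66  51  51  52  76  89  88  91]
 [ 93  91  89  90  86  80  80  76  82  77  93  92  90  89  94  88  90  89
   91  88  84  91  86  73  56  54  56  54  88  91  91  89]
 [ 70  71  75  79  84  90  91  87  93  88  90  90  91  91  93  89  91  89
   90  89  87  89  80  85  54  54  54  78  89  86  92  89]]
```

```bash
python3 - <<'E'
from m import *
d=cam('top'); s=cam('side')
def cen(c): m=cv2.moments(c.astype(np.float32).reshape(-1,1,2)); return [m['m10']/m['m00'],m['m01']/m['m00']]
a=cen(blob(d,377,234,409,268,103)); b=cen(blob(s,350,194,384,214,110)); print(a,b)
print('centroid,corners (x y z gap):',two(d,[a,[388.6,260.4],[397.6,260.9],[403.2,239]],s,[b,[375.5,210.7],[378.5,205.],[363.3,196.7]]).round(4))
# rail top edge in top view
hsv=cv2.cvtColor(d['img'],cv2.COLOR_RGB2HSV); mk=cv2.inRange(hsv,(8,110,90),(25,255,255)); mk[:225]=0;mk[265:]=0;mk[:,:195]=0;mk[:,295:]=0
ys,xs=np.nonzero(mk); print(len(xs),xs.min(),xs.max())
for x in range(200,280,3): 
    y=ys[xs==x]; print(x,(y.min(),y.max()) if len(y) else None,end=' ')
v=d['img'][225:265]; 
for x in (207,225,240,258,276): print(x,d['img'][234:256,x].tolist())
E
```

```text
[392.8282704068067, 248.6228064344589] [366.6810852796229, 204.95363724019714]
centroid,corners (x y z gap): [[ 5.063e-01 -1.742e-01  4.190e-02  7.000e-04]
 [ 4.762e-01 -1.640e-01  4.110e-02  1.800e-03]
 [ 4.759e-01 -1.856e-01  4.480e-02  1.000e-04]
 [ 5.296e-01 -2.002e-01  4.350e-02  3.400e-03]]
354 203 277
200 None 203 (np.int64(249), np.int64(252)) 206 (np.int64(248), np.int64(251)) 209 (np.int64(247), np.int64(251)) 212 (np.int64(247), np.int64(250)) 215 (np.int64(246), np.int64(250)) 218 (np.int64(246), np.int64(250)) 221 (np.int64(246), np.int64(251)) 224 (np.int64(245), np.int64(251)) 227 (np.int64(245), np.int64(248)) 230 (np.int64(244), np.int64(248)) 233 (np.int64(244), np.int64(247)) 236 (np.int64(243), np.int64(247)) 239 (np.int64(243), np.int64(247)) 242 (np.int64(243), np.int64(246)) 245 (np.int64(242), np.int64(246)) 248 (np.int64(242), np.int64(245)) 251 (np.int64(241), np.int64(245)) 254 (np.int64(241), np.int64(244)) 257 (np.int64(240), np.int64(246)) 260 (np.int64(240), np.int64(244)) 263 (np.int64(240), np.int64(243)) 266 (np.int64(239), np.int64(243)) 269 (np.int
[... 1007 characters left out ...]
, [33, 32, 25], [29, 29, 24], [30, 30, 26], [30, 29, 24]]
258 [[46, 45, 39], [33, 33, 28], [32, 31, 27], [29, 29, 25], [31, 32, 28], [27, 29, 28], [108, 87, 48], [139, 109, 58], [133, 102, 55], [128, 99, 53], [122, 92, 49], [110, 71, 35], [107, 59, 27], [86, 50, 25], [47, 32, 19], [33, 26, 18], [33, 28, 20], [30, 28, 24], [29, 29, 25], [29, 29, 24], [29, 30, 25], [29, 29, 25]]
276 [[47, 47, 41], [46, 46, 41], [43, 43, 39], [93, 87, 58], [137, 112, 64], [144, 108, 58], [138, 105, 56], [136, 108, 57], [89, 72, 40], [38, 33, 23], [44, 37, 25], [45, 38, 26], [40, 35, 24], [32, 31, 24], [29, 30, 25], [31, 30, 26], [30, 31, 25], [30, 30, 25], [31, 30, 26], [31, 31, 26], [29, 29, 25], [41, 41, 36]]
```

The two views agree. The top face is at z ≈ 0.043 (4 mm floor + 40 mm gives 0.044), the centroid, which is almost the origin, is at (0.5065, -0.174), and yaw is about 0.045. The dividers are at about ±52 mm, so I'll open the fingers only to about 47 mm. Moving there now.

Emit:
step_arm(targets=[{"travel":[0.25,-0.75,0],"angular":[0,0,0.588],"gripper":0.55},{"travel":[0.25,-0.75,0],"angular":[0,0,0.588],"gripper":0.55},{"travel":[0.25,-0.75,0],"angular":[0,0,0.588],"gripper":0.55},{"travel":[0.25,-0.75,0],"angular":[0,0,0.588],"gripper":0.55},{"travel":[0.25,-0.75,0],"angular":[0,0,0.588],"gripper":0.55},{"travel":[0.25,-0.75,0],"angular":[0,0,0.588],"gripper":0.55},{"travel":[0.25,-0.75,0],"angular":[0,0,0.588],"gripper":0.55},{"travel":[0.25,-0.75,0],"angular":[0,0,0.588],"gripper":0.55},{"travel":[0.25,-0.75,0],"angular":[0,0,0.588],"gripper":0.55},{"travel":[0.25,-0.75,0],"angular":[0,0,0.588],"gripper":0.55}])

```text
t: 1.4
tool_pos: [0.4036, 0.1186, 0.2317]
tool_rot: [-0.066, 3.139, -0.001]
contact_force: [-0.4, 0.2, -1.1]
opening: 0.0467
grip_force: 0.0
```

Emit:
step_arm(targets=[{"travel":[0.17,-0.488,-0.15],"angular":[0,0,0],"gripper":0.55},{"travel":[0.17,-0.488,-0.15],"angular":[0,0,0],"gripper":0.55},{"travel":[0.17,-0.488,-0.15],"angular":[0,0,0],"gripper":0.55},{"travel":[0.17,-0.488,-0.15],"angular":[0,0,0],"gripper":0.55},{"travel":[0.17,-0.488,-0.15],"angular":[0,0,0],"gripper":0.55},{"travel":[0.17,-0.488,-0.15],"angular":[0,0,0],"gripper":0.55},{"travel":[0.17,-0.488,-0.15],"angular":[0,0,0],"gripper":0.55},{"travel":[0.17,-0.488,-0.15],"angular":[0,0,0],"gripper":0.55},{"travel":[0.17,-0.488,-0.15],"angular":[0,0,0],"gripper":0.55},{"travel":[0.17,-0.488,-0.15],"angular":[0,0,0],"gripper":0.55}])

```text
t: 2.4
tool_pos: [0.505, -0.1704, 0.1418]
tool_rot: [-0.072, 3.14, 0.0]
contact_force: [0.0, -0.1, 0.5]
opening: 0.0469
grip_force: 0.0
```

```bash
python3 - <<'E'
from m import *
s=cam('side'); save(s,'side1.png'); d=cam('top'); save(d,'top1.png')
i=s['img']; a=cv2.resize(i[230:360,230:350],(480,520),interpolation=cv2.INTER_CUBIC); b=cv2.resize(i[150:280,310:390],(320,520),interpolation=cv2.INTER_CUBIC)
cv2.imwrite('pics/c2.png',np.clip(np.hstack([a,b])[:,:,::-1]*1.4,0,255).astype(np.uint8)); o=ctrl.get_obs(); print(o['tool_pos'],o['tool_rot'],o['contact_force'])
E
```

```text
[ 0.50511719 -0.17028075  0.14193718] [-7.32711576e-02  3.13980805e+00 -5.98806495e-04] [-0.51174717  0.07443821 -0.44075581]
```

View pics/c2.png

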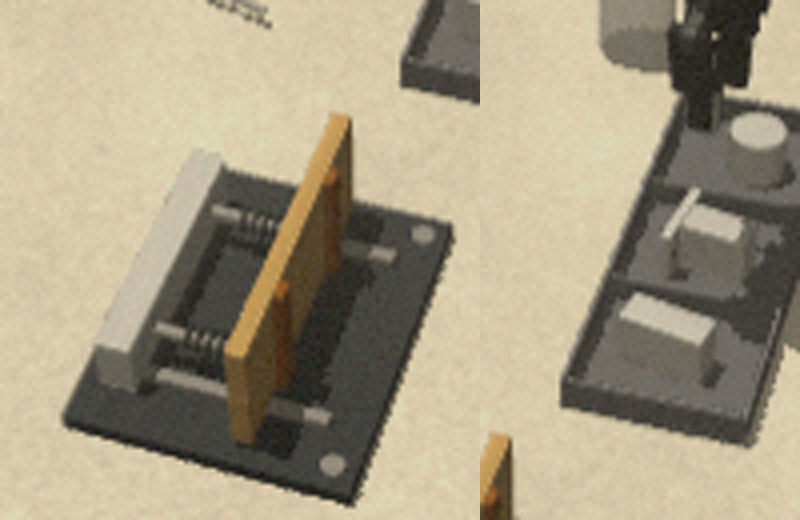

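The side crop shows the rail clear of the arm. Its front top corners are at side px about (291.1,319.5) near and (318,259.8) far, and the near bottom front corner is at about (292.5,340.2). The bracket hasn't moved.

```bash
python3 - <<'E'
from m import *
s=cam('side'); d=cam('top')
T=[[203,252.6],[278,241.8]]; S=[[291.1,319.5],[318,259.75]]
t=two(d,T,s,S); print(t.round(4), np.linalg.norm(t[0,:2]-t[1,:2]))
P=plane(d,T,.097); print(P.round(4), 'w',np.linalg.norm(P[0]-P[1])); v=P[0]-P[1]; print('yaw',np.arctan2(-v[0],v[1]), plane(s,S,.097).round(4))
# edge fit: subpixel front boundary of top edge
R=d['img'][:,:,0].astype(float); pts=[]
for x in list(range(206,219))+list(range(230,253))+list(range(263,275)):
    col=R[234:257,x]; k=int(np.argmax(col))
    for j in range(k,len(col)-1):
        if col[j]>=88>col[j+1]: pts.append([x,234+j+(col[j]-88)/(col[j]-col[j+1])]);break
Q=plane(d,pts,.097)[:,:2]; l=cv2.fitLine(Q.astype(np.float32),cv2.DIST_HUBER,0,.01,.01).ravel(); print('line',l,'yaw',np.arctan2(-l[0]*np.sign(l[1]),abs(l[1])))
# guides front edges in top: pixel columns ~224,258
hsv=cv2.cvtColor(d['img'],cv2.COLOR_RGB2HSV); 
for y in (246,247,248,249,250,251,252): print(y,R[y,217:232].astype(int),R[y,250:265].astype(int))
E
```

```text
[[0.4785 0.2862 0.094  0.0031]
 [0.5094 0.1079 0.09   0.003 ]] 0.1809335596928738
[[0.4796 0.2861 0.097 ]
 [0.5099 0.1079 0.097 ]] w 0.1807814212838092
yaw 0.1683950960247691 [[0.4757 0.2877 0.097 ]
 [0.5048 0.1133 0.097 ]]
line [ 0.16592179 -0.98613894  0.4924616   0.20839661] yaw 0.16669269
246 [123 129 140 149 151 153 152 151 152 150 150 148 147 148 147] [100  97  76  55  44  61 113 116 121 119  74  42  48  51  51]
247 [151 150 149 148 148 147 148 147 147 146 146 146 146 146 145] [45 45 47 47 48 74 91 93 97 87 55 37 43 50 50]
248 [148 147 147 146 146 146 146 146 146 147 150 149 149 148 127] [50 50 50 50 49 60 56 53 55 45 39 38 38 44 42]
249 [148 148 148 149 148 148 139 131 114 100  98  96  99  98  78] [50 50 51 48 47 44 42 37 39 38 40 40 39 38 36]
250 [130 109  99  97 123 128 125 117  81  45  42  43  45  47  48] [43 41 42 38 39 37 36 34 38 39 40 39 40 37 33]
251 [ 79  58  47  61 107 114 119 118  79  43  41  47  50  51  50] [34 34 33 34 33 34 34 33 35 37 37 36 38 36 35]
252 [48 49 50 64 88 92 96 86 59 39 37 39 44 49 51] [35 33 33 34 34 34 33 35 34 36 35 34 35 34 34]
```

Emit:
step_arm(targets=[{"travel":[0.002,-0.006,-0.08],"angular":[0,0,0],"gripper":0.55},{"travel":[0.002,-0.006,-0.15],"angular":[0,0,0],"gripper":0.55},{"travel":[0.002,-0.006,-0.18],"angular":[0,0,0],"gripper":0.55},{"travel":[0.002,-0.006,-0.205],"angular":[0,0,0],"gripper":0.55},{"travel":[0.002,-0.006,-0.217],"angular":[0,0,0],"gripper":0.55},{"travel":[0.002,-0.006,-0.217],"angular":[0,0,0],"gripper":0.55},{"travel":[0.002,-0.006,-0.217],"angular":[0,0,0],"gripper":0.55}])

```text
t: 3.3
tool_pos: [0.5073, -0.1754, 0.0125]
tool_rot: [-0.071, 3.139, -0.002]
contact_force: [0.1, -0.1, 0.6]
opening: 0.0473
grip_force: 0.0
```

Rail: 180.8 mm wide (180 given), front-face middle at about (0.495, 0.197), yaw 0.167. The triangulated height is about 0.092, against 0.097 in the text, so I'll check that against the held bracket. Gripping and lifting now.

Emit:
step_arm(targets=[{"travel":[0,0,0],"angular":[0,0,0],"gripper":0},{"travel":[0,0,0],"angular":[0,0,0],"gripper":0},{"travel":[0,0,0],"angular":[0,0,0],"gripper":0},{"travel":[0,0,0],"angular":[0,0,0],"gripper":0},{"travel":[0,0,0],"angular":[0,0,0],"gripper":0},{"travel":[0,0,0],"angular":[0,0,0],"gripper":0},{"travel":[0,0,0],"angular":[0,0,0],"gripper":0}], squeeze=80)

```text
t: 4.0
tool_pos: [0.5076, -0.1755, 0.0128]
tool_rot: [-0.071, 3.138, -0.002]
contact_force: [-0.9, 0.6, 5.6]
opening: 0.0248
grip_force: 79.6
```

Emit:
step_arm(targets=[{"travel":[0,0,0.03],"angular":[0,0,0],"gripper":0},{"travel":[0,0,0.08],"angular":[0,0,0],"gripper":0},{"travel":[0,0,0.15],"angular":[0,0,0],"gripper":0},{"travel":[0,0,0.22],"angular":[0,0,0],"gripper":0},{"travel":[0,0,0.28],"angular":[0,0,0],"gripper":0},{"travel":[0,0,0.28],"angular":[0,0,0],"gripper":0}])

```text
t: 4.6
tool_pos: [0.5093, -0.1765, 0.1856]
tool_rot: [-0.071, 3.131, -0.009]
contact_force: [1.0, -0.7, -1.1]
opening: 0.025
grip_force: 78.9
```

Gripped, opening 25 mm. Next, move to a hover in front of the rail and turn by 0.122.

Emit:
step_arm(targets=[{"travel":[-0.128,0.605,0],"angular":[0,0,0.155],"gripper":0},{"travel":[-0.128,0.605,0],"angular":[0,0,0.155],"gripper":0},{"travel":[-0.128,0.605,0],"angular":[0,0,0.155],"gripper":0},{"travel":[-0.128,0.605,0],"angular":[0,0,0.155],"gripper":0},{"travel":[-0.128,0.605,0],"angular":[0,0,0.155],"gripper":0},{"travel":[-0.128,0.605,0],"angular":[0,0,0.155],"gripper":0},{"travel":[-0.128,0.605,0],"angular":[0,0,0.155],"gripper":0},{"travel":[-0.128,0.605,0],"angular":[0,0,0.155],"gripper":0},{"travel":[-0.128,0.605,0],"angular":[0,0,0.155],"gripper":0},{"travel":[-0.128,0.605,0],"angular":[0,0,0.155],"gripper":0}])

```text
t: 5.6
tool_pos: [0.4284, 0.1879, 0.1774]
tool_rot: [0.263, -3.128, 0.002]
contact_force: [0.6, 0.7, -2.0]
opening: 0.0249
grip_force: 79.6
```

Emit:
step_arm(targets=[{"travel":[0,0,-0.06],"angular":[0,0,0],"gripper":0},{"travel":[0,0,-0.12],"angular":[0,0,0],"gripper":0},{"travel":[0,0,-0.17],"angular":[0,0,0],"gripper":0},{"travel":[0,0,-0.19],"angular":[0,0,0],"gripper":0},{"travel":[0,0,-0.19],"angular":[0,0,0],"gripper":0},{"travel":[0,0,-0.19],"angular":[0,0,0],"gripper":0},{"travel":[0,0,-0.19],"angular":[0,0,0],"gripper":0}])

```text
t: 6.3
tool_pos: [0.4312, 0.1882, 0.0673]
tool_rot: [-0.261, 3.127, 0.001]
contact_force: [0.0, 0.1, -2.2]
opening: 0.025
grip_force: 79.6
```

```bash
python3 - <<'E'
from m import *
o=ctrl.get_obs(); print(o['tool_pos'],o['tool_rot'],o['contact_force'],cv2.Rodrigues(o['tool_rot'])[0].round(4).tolist())
s=cam('side'); save(s,'side2.png'); d=cam('top'); save(d,'top2.png')
i=s['img']; a=cv2.resize(i[230:360,250:350],(400,520),interpolation=cv2.INTER_CUBIC); b=cv2.resize(d['img'][190:290,200:277],(400,520),interpolation=cv2.INTER_CUBIC)
cv2.imwrite('pics/c3.png',np.clip(np.hstack([a,b])[:,:,::-1]*1.5,0,255).astype(np.uint8))
E
```

```text
[0.43118947 0.18823997 0.06726502] [-2.60567551e-01  3.12691808e+00  9.46080579e-04] [ 0.02483865  0.13191906 -2.15949457] [[-0.9862, -0.1655, 0.0038], [-0.1655, 0.9862, 0.0009], [-0.0039, 0.0003, -1.0]]
```

View pics/c3.png

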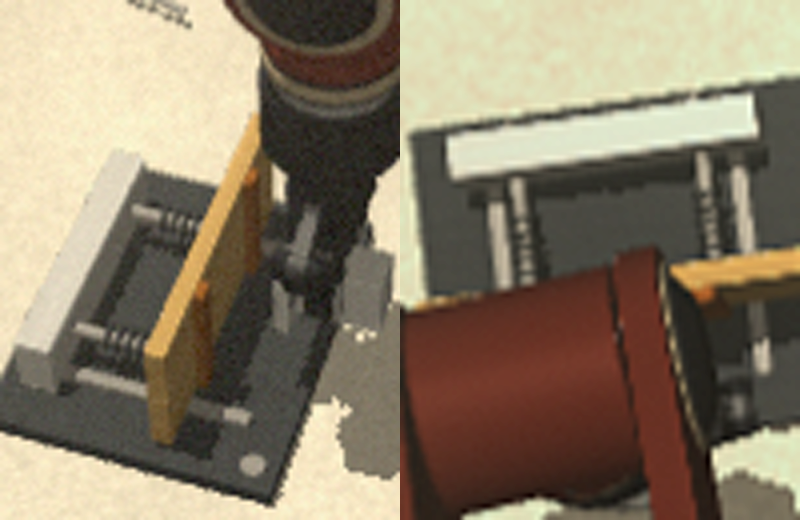

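```bash
python3 - <<'E'
from m import *
o=ctrl.get_obs(); s=cam('side'); R=cv2.Rodrigues(o['tool_rot'])[0]; x=-R[:,0];y=R[:,1]; p=o['tool_pos']
B=lambda a,b,c:p+x*(a-.0005)+y*b+np.array([0,0,c-.0088])
n={'endTnear':(-.032,.013,.04),'endTfar':(-.032,-.013,.04),'endBnear':(-.032,.013,0),'endBfar':(-.032,-.013,0),'plateTnear':(.024,.028,.04),'plateTfar':(.024,-.028,.04),'plateBnear':(.024,.028,0),'plateBnear_in':(.016,.028,0)}
for k,v in n.items(): print(k,((proj(s,B(*v))[0]-[250,230])*4).round(0))
u=np.array([.986,.166,0]);v=np.array([-.166,.986,0]);C=np.array([.4948,.197,.097])
for b in(.09,.048,.036,-.036,-.09): print(b,[((proj(s,C+v*b+[0,0,dz])[0]-[250,230])*4).round(0).tolist() for dz in(0,-.08)])
E
python3 - <<'E'
import cv2,numpy as np
i=cv2.imread('pics/side2.png')[265:325,290:356]
cv2.imwrite('pics/c4.png',np.clip(cv2.resize(i,(660,600),interpolation=cv2.INTER_CUBIC)*1.8,0,255).astype(np.uint8))
E
```

```text
endTnear [380. 287.]
endTfar [393. 250.]
endBnear [378. 332.]
endBfar [391. 296.]
plateTnear [271. 282.]
plateTfar [302. 206.]
plateBnear [272. 328.]
plateBnear_in [285. 332.]
0.09 [[159.0, 352.0], [167.0, 441.0]]
0.048 [[187.0, 291.0], [193.0, 380.0]]
0.036 [[195.0, 274.0], [200.0, 363.0]]
-0.036 [[238.0, 178.0], [241.0, 268.0]]
-0.09 [[268.0, 110.0], [270.0, 201.0]]
```

View pics/c4.png

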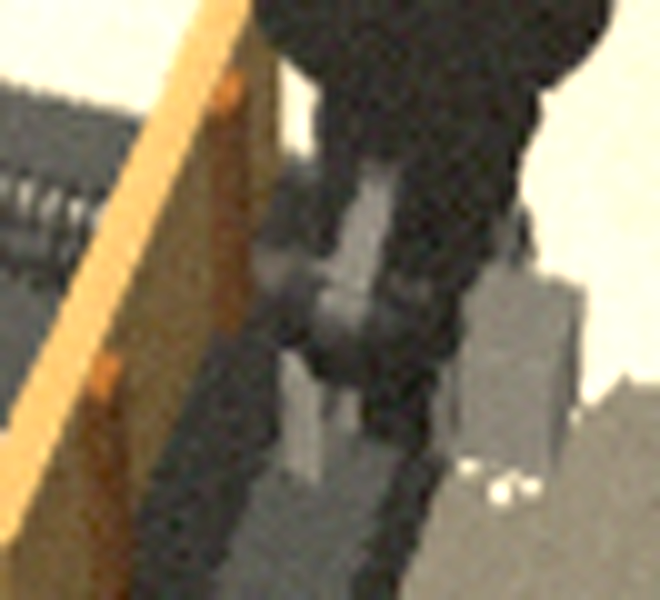

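The held bracket shows where it was predicted: plate bottom edge at c4 (283,470), stem end at (580,285). The strip tops at c4 (245,75) and (105,355) match a rail top at z ≈ 0.097, with the rail perhaps 3 mm nearer to the robot. About 37–41 mm to contact, so I approach slowly.

Emit:
step_arm(targets=[{"travel":[0.016,0.003,-0.0025],"angular":[0,0,0],"gripper":0},{"travel":[0.033,0.0055,-0.0025],"angular":[0,0,0],"gripper":0},{"travel":[0.046,0.0077,-0.0025],"angular":[0,0,0],"gripper":0},{"travel":[0.053,0.009,-0.0025],"angular":[0,0,0],"gripper":0},{"travel":[0.058,0.0098,-0.0025],"angular":[0,0,0],"gripper":0},{"travel":[0.062,0.0104,-0.0025],"angular":[0,0,0],"gripper":0},{"travel":[0.066,0.0111,-0.0025],"angular":[0,0,0],"gripper":0},{"travel":[0.07,0.0118,-0.0025],"angular":[0,0,0],"gripper":0},{"travel":[0.074,0.0124,-0.0025],"angular":[0,0,0],"gripper":0},{"travel":[0.074,0.0124,-0.0025],"angular":[0,0,0],"gripper":0}])

```text
t: 7.45
tool_pos: [0.4735, 0.1955, 0.0634]
tool_rot: [0.262, -3.13, 0.0]
contact_force: [-0.7, -1.6, -1.4]
opening: 0.0252
grip_force: 79.6
```

```bash
python3 - <<'E'
from m import *
o=ctrl.get_obs(); print(o['t'],o['tool_pos'],o['tool_rot'],o['contact_force'],o['wrist_torque'])
s=cam('side'); save(s,'side3.png')
i=s['img'][255:325,285:345]
cv2.imwrite('pics/c5.png',np.clip(cv2.resize(i,None,fx=8.5,fy=8.5,interpolation=cv2.INTER_CUBIC)[:,:,::-1]*1.8,0,255).astype(np.uint8))
E
```

```text
7.45 [0.47354557 0.19550341 0.06341527] [ 2.61810414e-01 -3.12969700e+00  1.86517056e-04] [-0.70065764 -1.5689994  -1.42174159] [-0.02976322  0.22493918  0.04110079]
```

View pics/c5.png

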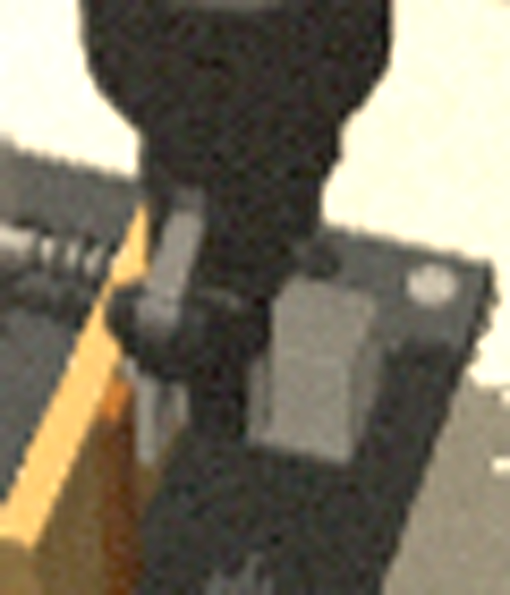

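Just touching at c5 (140,460), with the plate between the strips. The TCP is 2.4 mm low, so I raise it and then push.

Emit:
step_arm(targets=[{"travel":[-0.004,-0.0006,0.004],"angular":[0,0,0],"gripper":0},{"travel":[-0.004,-0.0006,0.004],"angular":[0,0,0],"gripper":0},{"travel":[0.004,0.0006,0.004],"angular":[0,0,0],"gripper":0},{"travel":[0.009,0.0015,0.004],"angular":[0,0,0],"gripper":0},{"travel":[0.014,0.0023,0.004],"angular":[0,0,0],"gripper":0},{"travel":[0.018,0.003,0.004],"angular":[0,0,0],"gripper":0},{"travel":[0.018,0.003,0.004],"angular":[0,0,0],"gripper":0},{"travel":[0.018,0.003,0.004],"angular":[0,0,0],"gripper":0}])

```text
t: 8.3
tool_pos: [0.4838, 0.1973, 0.0658]
tool_rot: [0.262, -3.127, 0.0]
contact_force: [-8.0, -1.0, 1.7]
opening: 0.0248
grip_force: 80.1
```

```bash
python3 - <<'E'
from m import *
d=cam('top'); R=d['img'][:,:,0].astype(float)
for k in range(3): cam('side'); o=ctrl.get_obs(); print(o['t'],o['tool_pos'],o['tool_rot'],o['contact_force'],o['wrist_torque'])
E
```

```text
8.4 [0.48371921 0.19724858 0.06580224] [ 2.61955723e-01 -3.12744681e+00  4.62822847e-04] [-6.70899062 -1.16285989  0.98156226] [-0.07880286  0.98541538  0.18690587]
8.45 [0.48367978 0.19724767 0.06576536] [ 2.61920593e-01 -3.12740005e+00  4.28547201e-04] [-6.06181288 -0.36281923  1.79300662] [-0.03285951  0.98431447  0.16022034]
8.5 [0.48366988 0.19727235 0.06577231] [ 2.62035618e-01 -3.12739826e+00  4.56918668e-04] [-7.487267   -0.52650103  2.06217426] [-0.01836083  0.9738224   0.2333684 ]
```

Force is about 7 N, so contact was about 3 mm nearer, as the side view hinted. A moment about z of +0.19 N·m points to the plate bearing on its +y edge, so I turn slightly ccw and push 5 mm more.

Emit:
step_arm(targets=[{"travel":[0.004,0.0006,0],"angular":[0,0,0.013],"gripper":0},{"travel":[0.008,0.0013,0],"angular":[0,0,0.013],"gripper":0},{"travel":[0.008,0.0013,0],"angular":[0,0,0.013],"gripper":0},{"travel":[0.008,0.0013,0],"angular":[0,0,0.013],"gripper":0}])

```text
t: 8.9
tool_pos: [0.4878, 0.1978, 0.0655]
tool_rot: [0.276, -3.124, 0.001]
contact_force: [-8.8, -1.3, 1.3]
opening: 0.0245
grip_force: 80.2
```

```bash
cat > r.py <<'E'
from m import *
F=[]
for k in range(5): cam('side'); o=ctrl.get_obs(); F.append([*o['contact_force'],*o['wrist_torque']])
print(o['t'],o['tool_pos'],o['tool_rot'],np.mean(F,0).round(3),o['opening'])
E
python3 r.py
```

```text
9.15 [0.4877742  0.19779203 0.06545717] [ 2.76104384e-01 -3.12428490e+00  9.17289485e-04] [-8.837 -1.858  1.936 -0.288  1.2   -0.165] 0.02478468953475246
```

Emit:
step_arm(targets=[{"travel":[0,0,0],"angular":[0,0,0.02],"gripper":0},{"travel":[0,0,0],"angular":[0,0,0.02],"gripper":0},{"travel":[0,0,0],"angular":[0,0,0.02],"gripper":0}])

```text
t: 9.45
tool_pos: [0.4878, 0.1975, 0.0654]
tool_rot: [0.3, -3.122, 0.002]
contact_force: [-9.5, -3.2, 3.1]
opening: 0.025
grip_force: 80.2
```

```bash
python3 r.py
```

```text
9.7 [0.48776048 0.19743321 0.06541688] [ 3.00276919e-01 -3.12182690e+00  2.05533328e-03] [-9.095 -2.765  2.051 -0.508  1.207 -0.246] 0.02454358328554447
```

The moment changes sign near yaw 0.172–0.174, so I turn back by 0.019.

Emit:
step_arm(targets=[{"travel":[0.001,0.0006,0.0006],"angular":[0,0,-0.024],"gripper":0},{"travel":[0.001,0.0006,0.0006],"angular":[0,0,-0.024],"gripper":0},{"travel":[0.001,0.0006,0.0006],"angular":[0,0,-0.024],"gripper":0}])

```text
t: 10.0
tool_pos: [0.4881, 0.1979, 0.0655]
tool_rot: [0.272, -3.124, 0.002]
contact_force: [-10.6, -2.2, 1.3]
opening: 0.0249
grip_force: 80.1
```

```bash
python3 r.py; python3 - <<'E'
from m import *
s=cam('side'); d=cam('top'); save(s,'side4.png')
a=cv2.resize(s['img'][245:325,270:340],(525,600),interpolation=cv2.INTER_CUBIC); b=cv2.resize(d['img'][225:265,255:285],None,fx=9,fy=9)[:600]
o=np.zeros((600,800,3),np.uint8); o[:,:525]=a; o[:b.shape[0],530:800]=b
cv2.imwrite('pics/c6.png',np.clip(o[:,:,::-1]*1.8,0,255).astype(np.uint8))
o=ctrl.get_obs(); R=cv2.Rodrigues(o['tool_rot'])[0]; x=-R[:,0];y=R[:,1]; p=o['tool_pos']; B=lambda a,b,c:p+x*(a-.0005)+y*b+np.array([0,0,c-.0088])
q=lambda P:((proj(s,P)[0]-[270,245])*7.5).round(0).tolist()
for n,v in {'platebottom near':(.024,.028,0),'near in':(.016,.028,0),'platetop far out':(.024,-.028,.04),'far in':(.016,-.028,.04),'strip near in top':(.018,.0343,.04),'strip near in top (bottom)':(.018,.0343,-.04),'strip far in top':(.018,-.0377,.04),'rail top front far end':(.024,-.0917,.04),'rail near end':(.024,.0883,.04),'stemEndTopFar':(-.032,-.013,.04)}.items(): print(n,q(B(*v)))
E
```

```text
10.25 [0.48805573 0.19789011 0.06545897] [ 2.71782746e-01 -3.12387970e+00  1.82008173e-03] [-9.143 -2.818  1.389 -0.328  1.191 -0.06 ] 0.024648846280843767
platebottom near [173.0, 459.0]
near in [199.0, 466.0]
platetop far out [231.0, 233.0]
far in [256.0, 239.0]
strip near in top [179.0, 394.0]
strip near in top (bottom) [191.0, 562.0]
strip far in top [261.0, 214.0]
rail top front far end [299.0, 84.0]
rail near end [93.0, 536.0]
stemEndTopFar [395.0, 312.0]
```

View pics/c6.png

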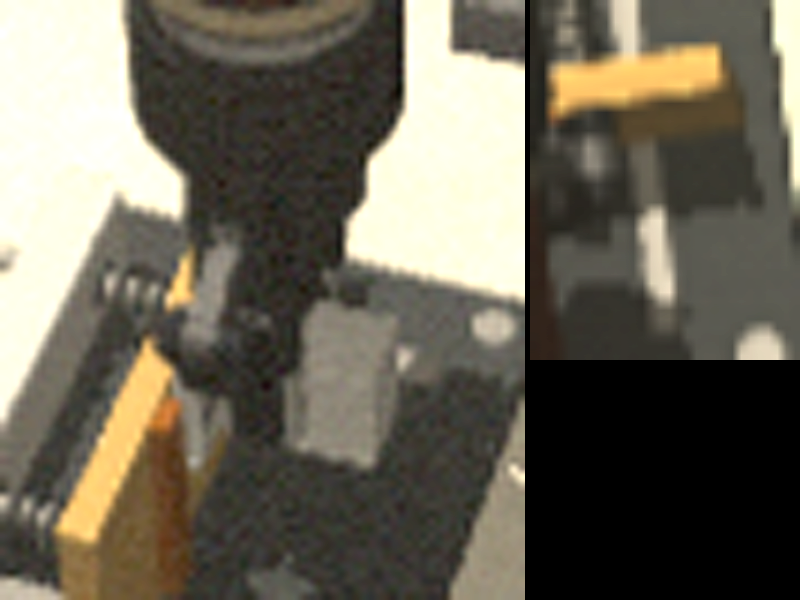

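Force is about 9.5 N and the z moment is near zero, so the plate lies flat. c6 shows the plate between the strips (strip inner top at (180,405), plate bottom at (195,467)). I check the level by comparing the rail's top-face width beside the bracket with its width in front.

```bash
python3 - <<'E'
import cv2,numpy as np
i=cv2.imread('pics/side4.png')[:,:,::-1].astype(int)
for r in list(range(277,287))+list(range(291,318,2)):
    x0=int(270+(93+(536-(r-245)*7.5)*206/452)/7.5)-8
    print(r,x0,' '.join('%d/%d'%(p[0],p[2]) for p in i[r,x0:x0+16]))
E
```

```text
277 292 55/48 60/53 59/52 54/37 35/31 31/30 38/35 68/56 58/51 51/48 34/27 28/28 19/21 28/25 31/26 26/24
278 291 56/52 58/54 55/50 63/51 78/44 35/26 54/46 72/59 79/71 79/70 65/57 35/33 30/26 32/24 29/21 31/24
279 291 56/48 53/49 56/49 105/61 93/48 36/23 66/56 82/72 80/72 82/73 61/55 35/32 27/22 30/28 29/24 17/10
280 291 57/52 55/50 55/53 146/73 94/48 44/32 76/68 83/74 86/73 79/66 47/38 27/23 32/28 25/21 29/21 23/12
281 290 41/37 53/44 52/50 84/55 148/70 95/49 43/34 81/69 84/73 85/76 62/54 37/33 34/26 28/25 22/17 30/24
282 290 54/46 49/44 44/36 132/62 152/71 93/46 65/54 77/69 86/76 85/74 49/42 34/30 30/22 32/29 26/22 32/23
283 289 60/47 94/81 62/53 67/40 148/66 152/70 91/46 79/69 83/74 81/71 82/68 46/39 32/30 27/25 25/19 30/27
284 289 72/59 81/70 51/43 130/83 149/67 152/70 120/60 82/67 80/70 86/73 85/72 44/33 33/27 27/21 23/17 27/22
285 288 38/33 60/48 59/51 44/40 126/73 110/57 105/66 97/66 90/76 80/71 83/71 76/64 37/29 32/24 31/25 24/19
286 288 30/32 50/40 45/38 40/36 76/44 55/41 52/44 84/74 84/75 80/73 80/71 60/53 35/33 39/33 47/40 37/33
291 286 37/34 51/44 47/34 139/65 91/48 36/25 3
[... 783 characters left out ...]
147/66 81/38 61/30 57/24 59/24 49/11 46/10 57/33
307 278 37/31 57/52 57/52 107/60 146/68 148/67 150/68 145/63 150/70 78/36 58/25 61/33 60/27 56/22 50/12 51/24
309 277 47/43 52/46 52/49 107/61 146/66 148/67 147/68 146/67 149/70 84/44 62/28 62/29 64/32 60/25 56/21 56/25
311 276 35/31 48/41 39/39 98/52 142/61 149/67 151/70 150/68 146/64 84/38 63/33 62/31 63/33 63/25 62/28 58/20
313 275 98/84 84/71 51/45 114/60 145/68 148/68 147/64 143/62 148/66 90/42 65/32 61/27 62/30 64/34 66/36 63/27
315 275 60/48 47/43 97/49 145/62 148/66 148/67 148/66 151/71 93/38 62/32 61/31 63/30 60/23 63/29 65/33 62/29
317 274 29/23 51/42 30/29 56/35 75/39 86/42 88/36 99/46 94/44 67/35 59/29 63/31 60/25 62/33 60/27 58/24
```

The level reading is ambiguous because the gripper shades that area. One composite (before contact and now) with the expected corner points marked should settle it.

```bash
python3 - <<'E'
from m import *
s=cam('side'); i4=s['img']; i2=cv2.imread('pics/side2.png')[:,:,::-1]
P2=(np.array([0.43118947,0.18823997,0.06726502]),np.array([-2.60567551e-01,3.12691808,9.46e-4])); o=ctrl.get_obs(); P4=(o['tool_pos'],o['tool_rot'])
out=[]
for im,(p,r),x0,y0 in((i2,P2,310,270),(i4,P4,283,265)):
    R=cv2.Rodrigues(r)[0]; x=-R[:,0];y=R[:,1]
    c=cv2.resize(im[y0:y0+55,x0:x0+40],(400,550),interpolation=cv2.INTER_LANCZOS4); c=(255*(c/255.)**.5).astype(np.uint8).copy()
    def dot(a,b,z,col):
        q=(proj(s,p+x*(a-.0005)+y*b+np.array([0,0,z-.0088]))[0]-[x0,y0]+.5)*10; cv2.circle(c,tuple(int(v) for v in q),3,col,-1)
    for b in(.028,-.028):
        for a in(.016,.024):
            dot(a,b,.04,(255,0,0)); dot(a,b,0,(0,255,0))
    for b in(.013,-.013): dot(-.032,b,.04,(255,0,0)); dot(-.032,b,0,(0,255,0)); dot(.016,b,.04,(255,255,0))
    if im is i4:
        for b in np.arange(-.09,.091,.01): dot(.024,b,.04,(255,0,255))
    out.append(c)
cv2.imwrite('pics/c7.png',np.hstack(out)[:,:,::-1])
E
```

```text
(no output)
```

View pics/c7.png

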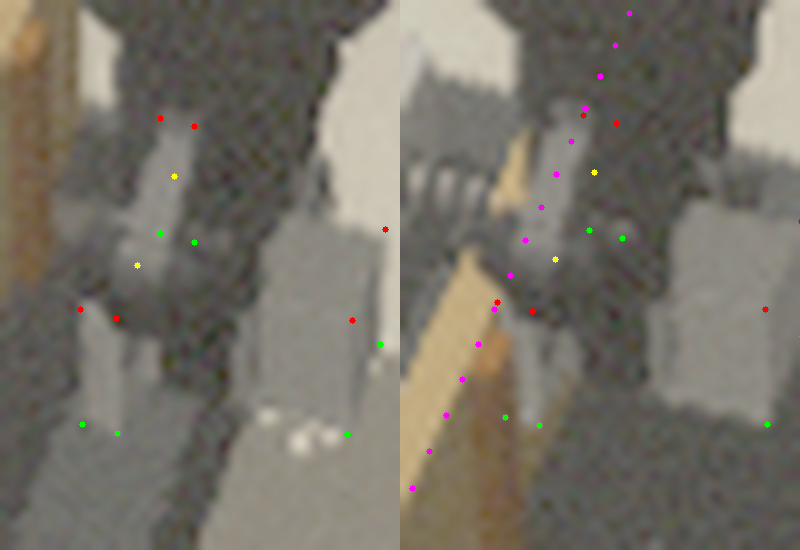

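```bash
python3 - <<'E'
import cv2,numpy as np
i=cv2.imread('pics/side2.png')[:,:,::-1].astype(int)
for r in range(279,300,2): print(r,318,' '.join('%d/%d'%(p[0],p[2]) for p in i[r,318:336]))
print()
i=cv2.imread('pics/side4.png')[:,:,::-1].astype(int)
for r in range(273,294,2): print(r,291,' '.join('%d/%d'%(p[0],p[2]) for p in i[r,291:309]))
i=cv2.imread('pics/side3.png')[:,:,::-1].astype(int);print()
for r in range(273,294,2): print(r,297,' '.join('%d/%d'%(p[0],p[2]) for p in i[r,297:315]))
E
```

```text
279 318 113/81 134/106 155/121 89/71 37/27 32/28 33/32 25/21 25/24 29/25 25/22 27/20 29/26 30/24 31/24 29/23 24/16 27/20
281 318 60/42 54/48 64/58 52/47 36/31 36/29 31/30 32/23 50/42 48/40 39/31 43/36 34/32 27/24 23/17 28/26 30/22 20/12
283 318 34/28 38/31 43/36 40/33 31/27 33/28 30/22 37/33 71/62 65/56 64/58 47/41 30/30 24/22 26/20 26/19 26/19 29/25
285 318 37/33 32/25 33/27 34/29 25/20 31/22 35/28 67/58 80/69 81/73 77/68 46/42 30/22 32/26 17/16 23/20 30/26 21/8
287 318 35/27 32/26 34/30 35/31 31/24 31/27 62/52 82/70 85/73 82/70 74/65 33/30 28/22 30/24 19/11 23/18 25/17 26/21
289 318 33/30 41/36 34/29 35/30 31/27 35/32 82/67 82/72 80/71 82/73 39/32 31/22 28/21 27/22 27/26 13/11 25/21 27/20
291 318 60/48 51/40 50/44 62/54 73/62 78/67 83/70 79/66 84/72 72/61 33/29 23/15 29/28 23/17 29/24 29/23 26/17 28/25
293 318 45/37 42/37 42/39 38/34 47/41 68/58 74/63 84/73 84/73 41/34 34/27 46/38 41/31 38/35 47/39 32/26 30/27 30/27
295 318 32/26 33/29 34/30 46/40 73/67 73/65 75/65 80/69 68/61 42/39 38/36 26/26 29/26 31/26 35/25 29/26 28/18 23/20
297 318 21/20 32/26 28/26 39/32 47/42 47/42 53/48 58
[... 2068 characters left out ...]
97 55/49 38/36 84/55 148/70 150/68 71/39 36/32 78/67 84/73 82/72 86/72 51/45 25/9 28/20 20/19 25/23 29/26 23/12
285 297 49/43 112/81 153/81 151/72 145/60 69/35 74/66 85/73 86/73 85/73 71/59 30/25 26/21 23/17 22/17 25/22 26/24 28/22
287 297 54/43 143/69 150/68 125/64 106/58 92/60 82/70 83/69 84/72 88/73 42/34 36/32 27/18 28/27 28/23 28/23 31/27 22/21
289 297 117/58 61/43 42/37 37/34 42/39 66/59 79/69 86/75 91/78 58/50 38/27 41/38 45/35 47/39 44/37 36/33 26/18 30/24
291 297 75/45 40/34 37/31 35/30 71/61 72/64 81/73 82/72 79/70 45/42 39/34 36/31 32/25 26/24 32/24 38/32 36/29 29/23
293 297 85/44 34/20 29/19 33/30 49/42 50/38 55/47 55/49 50/44 33/30 32/30 34/34 25/22 22/24 21/19 30/22 28/22 29/26
```

The grey strip at c7 (560,150) moves about 11 % more between the two pictures than the bracket should. That makes it part of the gripper, nearer the camera, and says nothing about the plate top. The bracket's visible points match prediction: plate bottom edge at c7 (540,425), stem bottom at (767,425). The rail's near top corner is within about 0.5 px of level. Holding.

Emit:
step_arm(targets=[{"travel":[0,0,0.0005],"angular":[0,0,-0.001],"gripper":0},{"travel":[0,0,0.0005],"angular":[0,0,-0.001],"gripper":0},{"travel":[0,0,0.0005],"angular":[0,0,-0.001],"gripper":0},{"travel":[0,0,0.0005],"angular":[0,0,-0.001],"gripper":0},{"travel":[0,0,0.0005],"angular":[0,0,-0.001],"gripper":0},{"travel":[0,0,0.0005],"angular":[0,0,-0.001],"gripper":0},{"travel":[0,0,0.0005],"angular":[0,0,-0.001],"gripper":0},{"travel":[0,0,0.0005],"angular":[0,0,-0.001],"gripper":0},{"travel":[0,0,0.0005],"angular":[0,0,-0.001],"gripper":0},{"travel":[0,0,0.0005],"angular":[0,0,-0.001],"gripper":0}])

```text
t: 11.4
tool_pos: [0.4878, 0.1979, 0.0655]
tool_rot: [0.271, -3.123, 0.002]
contact_force: [-9.3, -2.6, -0.0]
opening: 0.0249
grip_force: 80.0
```

Emit:
step_arm(targets=[{"travel":[0,0,0],"angular":[0,0,0],"gripper":0},{"travel":[0,0,0],"angular":[0,0,0],"gripper":0},{"travel":[0,0,0],"angular":[0,0,0],"gripper":0},{"travel":[0,0,0],"angular":[0,0,0],"gripper":0},{"travel":[0,0,0],"angular":[0,0,0],"gripper":0},{"travel":[0,0,0],"angular":[0,0,0],"gripper":0},{"travel":[0,0,0],"angular":[0,0,0],"gripper":0},{"travel":[0,0,0],"angular":[0,0,0],"gripper":0},{"travel":[0,0,0],"angular":[0,0,0],"gripper":0},{"travel":[0,0,0],"angular":[0,0,0],"gripper":0}])

```text
t: 12.4
tool_pos: [0.4878, 0.1979, 0.0655]
tool_rot: [0.271, -3.123, 0.002]
contact_force: [-9.9, -2.8, 1.2]
opening: 0.0253
grip_force: 80.0
```

Emit:
step_arm(targets=[{"travel":[0,0,0],"angular":[0,0,0],"gripper":0},{"travel":[0,0,0],"angular":[0,0,0],"gripper":0},{"travel":[0,0,0],"angular":[0,0,0],"gripper":0},{"travel":[0,0,0],"angular":[0,0,0],"gripper":0},{"travel":[0,0,0],"angular":[0,0,0],"gripper":0},{"travel":[0,0,0],"angular":[0,0,0],"gripper":0},{"travel":[0,0,0],"angular":[0,0,0],"gripper":0},{"travel":[0,0,0],"angular":[0,0,0],"gripper":0},{"travel":[0,0,0],"angular":[0,0,0],"gripper":0},{"travel":[0,0,0],"angular":[0,0,0],"gripper":0}])

```text
t: 13.4
tool_pos: [0.4878, 0.1979, 0.0655]
tool_rot: [0.271, -3.123, 0.002]
contact_force: [-9.1, -2.2, 0.2]
opening: 0.0252
grip_force: 80.0
```

```bash
python3 r.py; python3 - <<'E'
from m import *
s=cam('side'); i=s['img']
a=cv2.imread('pics/side4.png')[:,:,::-1]; print('change since side4', np.abs(i.astype(int)-a)[245:325,270:340].mean())
E
```

```text
13.65 [0.48779879 0.19785239 0.06548901] [ 2.70662564e-01 -3.12337757e+00  1.89254322e-03] [-8.940e+00 -2.436e+00  6.060e-01 -3.180e-01  1.249e+00  3.000e-03] 0.025102086420143523
change since side4 3.0441666666666665
```

The push is steady at about 9.3 N, the z moment is about zero, and the grip is firm, so I hand it in.

```bash
python3 -c "
from station import ctrl
print(ctrl.finish_job())"
```

```text
the job is handed in; nothing more can be done
None
```

I handed the job in with the bracket gripped at 80 N and pushed flat against the rail between the strips at a steady 9 N or so for over three seconds; its level with the rail's top edge comes from measured heights, because the gripper hid the plate's top edge from the camera.

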